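# Unfold the press crank's grip and nip down a glued frame corner

### The arm

A 7-joint arm with a two-finger parallel gripper is mounted at the origin on the work surface. World frame = base frame: x ahead of the robot, y to its left, z up, the work surface at z = 0. Lengths are in mm, angles in rad, forces in N, time in s.
With the tool pointing down it reaches from about 425 to 950 mm from the base axis. Payload 16.7 kg.
Tool frame: the origin (TCP) lies between the finger pads; the fingertips stand 14 mm ahead of it and the grasp point (between the pads) lies 5 mm behind it; z points along the fingers, y is the line along which they close (so a half turn about z gives the same grasp; the last joint's range is limited). The gripper opens to 94 mm and grips with 3 to 60 N. Pads are 16 mm wide; open, the fingers measure 119 mm over their backs; the gripper's body (75 mm by 177 mm) begins 78 mm behind the grasp point.
Start: joints at [-1.3, 0.426, 0.074, 1.606, -0.034, 1.111, -0.067], TCP at [275.731, 616.074, 219.467] pointing down, gripper open.
Joint ranges: [-2.85, 2.85], [-0.5, 2.14], [-1.23, 1.37], [0.21, 2.46], [-1.02, 4.16], [0.16, 2.05], [-2.73, 2.73]. Speed limits (rad/s): [1.89, 1.89, 2.39, 2.39, 3.01, 3.01, 3.01].

### API

Orientations are given as a rotation vector (axis times angle).
In Python, from cell import ctrl gives the robot as it stands. The module is installed in compiled form; this text tells all that it offers.
- The arm moves only by the shell command python3 -m handwheel 'ROWS'. ROWS is JSON, one flat list of numbers, 7 for each row, row after row: the shift along the tool's x, y, z scaled (see below), then the turn, a rotation vector about the tool's x, y, z scaled (see below), then the opening, from -1 (shut) to 1 (fully open). In form: [tx, ty, tz, rx, ry, rz, gripper, tx, ty, tz, rx, ry, rz, gripper, ...]. A call has 1 to 10 rows; each row shifts and turns the commanded pose from where the row before left it, along the tool's axes as they then stand; what a row does not reach is not made up. The controller multiplies each number of a shift by 0.025 m and each number of a turn by 0.08 rad. A row lasts 1/12 s, in which the tool goes at most 41.7 mm and 7.16 degrees, less where a joint would pass 70% of its speed; a pose out of reach is approached as far as the arm can. A call with a number of a shift or a turn outside -1 to 1 is refused whole. A call with a gripper value outside its range is refused whole. The fingers move at their own pace and stop on an object; the grip force is fixed at half the most. Time passes only in rows, so rows that do not move let the fingers close. It gives the time, the measured TCP pose, the force, the opening and the grip force at its end, in the units of the state.
- ctrl.read_state(): the state, without advancing time (a new reading comes with each control period).
- ctrl.camera(name): name is "scene" or "top" or "wrist"; returns the picture (400x640x3 uint8, red, green, blue); there is no depth.
- ctrl.get_calibration(name): a dict with "intrinsics" (3x3 intrinsics, pixels), "eye" and "rotation" of the camera in the world; the wrist camera has in their place "T_tool_cam" (4x4, takes a point from camera to tool coordinates, whose origin is the TCP and whose axes are the flange's). Camera axes: x right, y up, looking along -z (the intrinsics and any distortion apply to the point x, -y, -z); pixel columns grow to the right and rows downward; lengths in mm; the calibration is good to about 2 mm. A picture is of the moment at which its call begins: read the wrist's pose just before it. get_calibration takes no time and is no camera call.
- ctrl.sign_off(): hands the job in; it is judged then, once.
The state is a dict: "t": time; "qpos": joint angles; "joint_velocities": joint speeds; "joint_efforts": joint torques, N m; "tool_pos": TCP position; "eef_rot": TCP orientation; "wrist_force": force on the tool from outside, world axes, zero at the start; "moment": the same for the moment, N m; "width": finger opening in mm; "finger_force": force on a finger pad.
Only numpy, scipy, OpenCV 4.12 (cv2) and the standard library are available. Lean on these libraries where they do the work, as an engineer would, in place of code of your own. Each camera call takes 0.05 s, during which the arm holds its last target. There are 200 camera calls.

### The job

A freshly glued gilt frame corner lies in the small bench press. Unfold the press crank's folded grip until it stands fully up at its stop, then crank clockwise (seen from above) until the platen nips the corner and the crank pulls about twice as hard as when it ran free. Stop there, because much harder would crack the gesso; then let go, leaving the press nipped, the grip standing, and the corner and everything else on the bench where they were.

Things in the scene. Friction and masses are not known exactly. Their poses are not given: they have to be found in the camera images.
- press: Green cast-iron bench press, fixed to the bench: base plate 220 x 310 x 18 mm; two columns 260 mm apart along its own y axis carry a crosshead 40 mm wide, top 144 mm over the bench (boss and column caps 151 mm). A vertical screw runs through its middle, with the crank on top and the platen at its foot. Origin: centre of the base's underside, on the screw's axis; z up.
- platen: Dark steel pressing plate 130 x 170 x 13 mm that goes up and down with the screw and does not turn. Origin: centre of its lower face, about 69 mm over the bench when crank reads 0. Clipped under it is a cork-faced packing board of whatever thickness was at hand, 3 to 11 mm, different each time and not measured; the board is what bears on the corner.
- crank (a joint): Turn in rad, growing clockwise seen from above; 20 mm down per turn for screw, crank and platen together. Stays where left. At the standing grip it takes about 5 N along the circle while turning free; bearing on the corner adds about 3.5 N per 100 N of pressing. 60 N hold the corner, over 250 N crack it: about 0.7 rad apart. Contact lies 2 to 7 rad from the start.
- crank_hub (a point): Point on the screw's axis in the crank's steel hub (40 mm diameter, 16 mm high), 10 mm above the crank's underside, level with the top face of the steel crank arm (16 mm wide, 10 mm thick) that runs level from the hub to the grip's hinge.
- grip_hinge (a point): Centre of the grip's hinge pin at the outer end of the crank arm: 90 mm from the screw's axis, 20 mm above the level of crank_hub. The pin is level and square to the arm, between two fork cheeks, 30 mm wide overall, that rise 10 mm above it.
- grip_end (a point): Free end of the grip, on its axis, 86 mm from grip_hinge. The grip is a black round sleeve, 24 mm diameter, 72 mm long, spinning freely on its spindle; it starts 14 mm from the pin. Folded, it lies level over the crank arm (8 mm clear of it), free end over the hub; unfolded, it stands upright over the hinge.
- grip (a joint): Unfolding angle in rad about the hinge pin: 0 folded flat over the arm, 1.57 upright, stop at 1.60. The hinge is stiff (about 4 N at 60 mm from the pin) and the grip stays where it is left; a like pull towards the hub folds it again.
- corner: Corner of a gilt picture frame lying face up on the press bed under the platen: two wooden legs 56 mm wide, about 170 mm long, at right angles, with a gilt crown on top; about 29 mm thick, not measured exactly. Origin: underside, centre of the mitred corner, under the platen's middle; the legs run at +45 and -45 degrees to its own x axis.
- glue: Bystander: white glue bottle, 56 mm diameter, 130 mm high, upright near the press. Origin: centre of its underside.
- jar: Bystander: small amber jar, 60 mm diameter, 65 mm high, upright near the press. Origin: centre of its underside.
- tape: Bystander: roll of paper tape lying flat, 100 mm diameter, 25 mm high. Origin: centre of its underside.
- caul: Bystander: loose wooden strip 30 x 90 x 18 mm lying on the press base in front of the corner. Origin: centre of its underside.
- offcut: Bystander: piece of moulding 130 x 40 x 26 mm lying on the bench. Origin: centre of its underside.
- brush: Bystander: flat brush with a wooden handle lying on the bench, left of the press. Origin: its underside, about mid-length.
- screwdriver: Bystander: screwdriver lying on the bench, right of the press. Origin: its underside, about mid-length.

How it is judged:
By the outcome, as a careful person would: the job done as asked, in the order asked, and still so for the second after the job is handed in, with the robot touching nothing.
It also fails if it takes over 72 s, if anything falls off the work surface, if the arm or the gripper's body presses on something with over 40 N, if the wrist force passes 120 N, or if a joint passes its speed limit or range.

## Working session

There is one attempt and no reset: what is moved stays moved. The work goes in short steps, Python scripts to look and compute and a shell command to move; the robot and the scene stay as the last step left them, time stands still between calls to the robot, and variables do not carry over. Pictures are saved under pics/ and viewed, at most 10 in all, crops included, and the job is handed in when it is done.

```bash
mkdir -p pics
python3 - <<'E'
from cell import ctrl
import cv2
s=ctrl.read_state();print({k:(v if not hasattr(v,'tolist') else v.tolist()) for k,v in s.items()})
for n in ("scene","top"):
    cv2.imwrite(f"pics/{n}0.png",ctrl.camera(n)[:,:,::-1]); c=ctrl.get_calibration(n);print(n,c)
print(ctrl.get_calibration("wrist"))
E
```

```text
{'t': 0.0, 'qpos': [-1.2994914814104155, 0.42669986226560963, 0.07381692600150273, 1.6065903793691618, -0.034112852974872626, 1.1108212519237604, -0.06709527609933452], 'joint_velocities': [6.572554545261996e-06, -0.0023972456269937474, 0.0015682767320141214, -0.0011885567413842822, 1.8162134437375003e-05, -0.0014907167689986855, 0.0010980369956897136], 'joint_efforts': [-0.0008339597479789518, -93.58259439468384, 3.6658743023872375, -45.417044162750244, -0.048952773213386536, 0.020487087895162404, 0.00019741751657420537], 'tool_pos': [275.5659875386154, 615.7281561411182, 218.80337070508796], 'eef_rot': [-0.656092623784749, -3.0721150284694367, 0.0019554708945768912], 'wrist_force': [-0.3412633082206638, -0.3871461027632728, -0.30317437258115704], 'moment': [0.03153681083862476, 0.009066204886882217, -0.07718239139906713], 'finger_force': 0.0, 'width': 93.91753367258012}
scene {'intrinsics': array([[366.16921016,   0.        , 312.58170039],
       [  0.        , 366.16921016, 202.40720424],
       [  0.        ,   0.        ,   1.        ]]), 'eye': array([ 961.27958305,  544.78110
[... 199 characters left out ...]

       [  0.        ,   0.        ,   1.        ]]), 'eye': array([ 395.14269902,  -11.38402505, 1355.23022205]), 'rotation': array([ 0.12859862, -0.11626315, -1.54128017])}
{'intrinsics': array([[292.78589853,   0.        , 324.0357237 ],
       [  0.        , 292.78589853, 200.40357422],
       [  0.        ,   0.        ,   1.        ]]), 'T_tool_cam': array([[-7.17038746e-04,  9.72939923e-01,  2.31057120e-01,
         6.67185993e+01],
       [ 9.99999126e-01,  4.40969560e-04,  1.24645036e-03,
         7.02094791e-02],
       [ 1.11083216e-03,  2.31057812e-01, -9.72939388e-01,
        -1.65103834e+02],
       [ 0.00000000e+00,  0.00000000e+00,  0.00000000e+00,
         1.00000000e+00]])}
```

View pics/scene0.png

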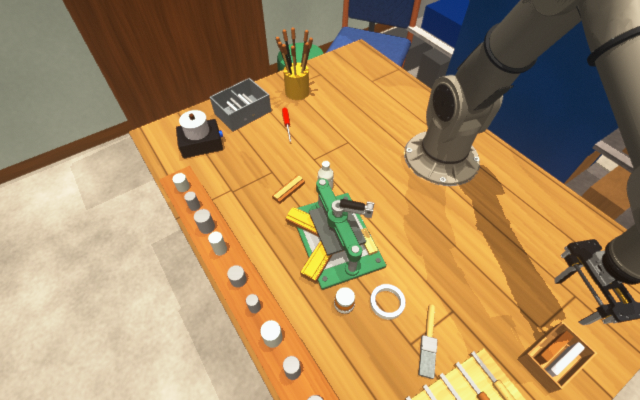

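View pics/top0.png

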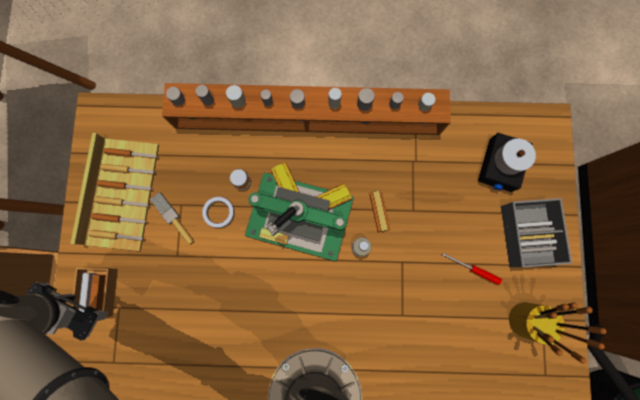

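Run:
```python
import cv2,numpy as np
a=cv2.imread("pics/scene0.png")[170:290,280:400]; b=cv2.imread("pics/top0.png")[160:270,235:375]
A=cv2.resize(a,None,fx=4,fy=4,interpolation=2);B=cv2.resize(b,None,fx=5,fy=5,interpolation=2)
A=cv2.resize(a,(0,0),fx=3.3,fy=4);
cv2.imwrite("pics/c1.png",cv2.resize(a,None,fx=5,fy=5,interpolation=2));cv2.imwrite("pics/c2.png",B)
```

```text
(no output)
```

View pics/c1.png

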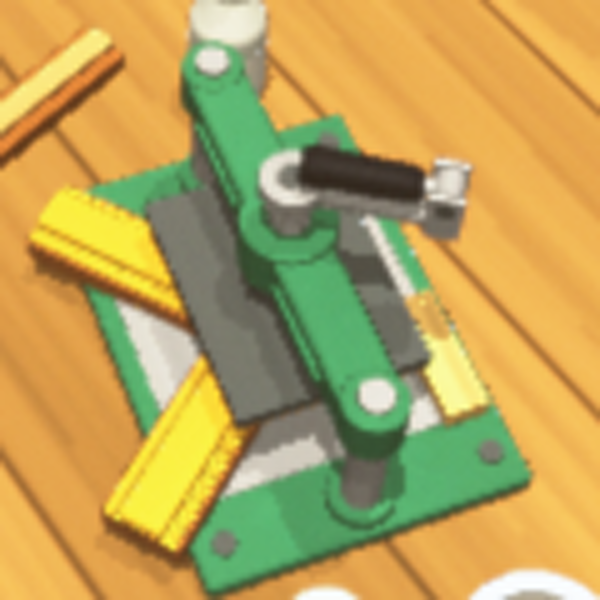

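View pics/c2.png

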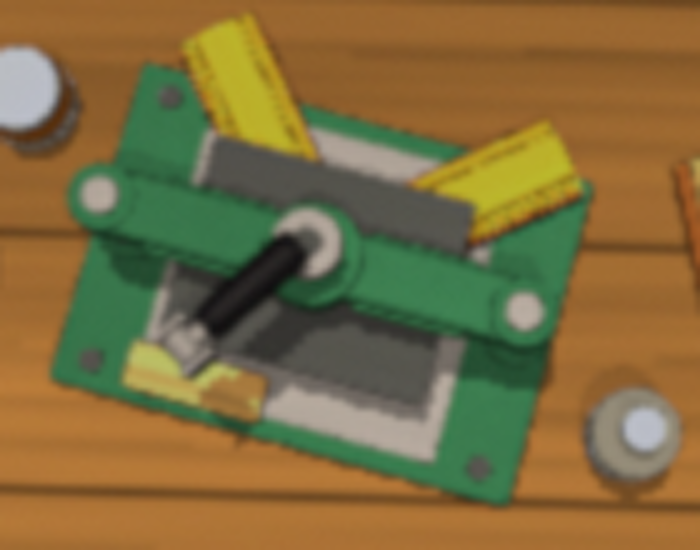

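```bash
cat > h.py <<'E'
import numpy as np, cv2
from scipy.spatial.transform import Rotation as R
from cell import ctrl
def ray(n,u,v,st=None):
    c=ctrl.get_calibration(n);K=c["intrinsics"]
    d=np.array([(u-K[0,2])/K[0,0],-(v-K[1,2])/K[1,1],-1])
    if n=="wrist":
        T=c["T_tool_cam"];Rt=R.from_rotvec(st["eef_rot"]).as_matrix()
        return Rt@T[:3,3]+st["tool_pos"],Rt@T[:3,:3]@d
    return c["eye"],R.from_rotvec(c["rotation"]).as_matrix()@d
def tri(r1,r2):
    (a,d),(b,e)=r1,r2
    t=np.linalg.lstsq(np.c_[d,-e],b-a,rcond=None)[0]
    p,q=a+t[0]*d,b+t[1]*e
    return (p+q)/2,np.linalg.norm(p-q)
def plane(r,z): return r[0]+r[1]*(z-r[0][2])/r[1][2]
E
python3 - <<'E'
from h import *
np.set_printoptions(precision=1,suppress=True)
s=lambda x,y:ray("scene",280+(x+.5)/5-.5,170+(y+.5)/5-.5)
t=lambda x,y:ray("top",235+(x+.5)/5-.5,160+(y+.5)/5-.5)
for n,a,b in [("capR",(212,62),(524,311)),("capL",(377,396),(98,195)),("hubtop",(288,178),(310,242)),("fork",(450,190),(188,343)),("end",(305,170),(293,246))]:
    print(n,*tri(s(*a),t(*b)),plane(s(*a),151),plane(t(*b),151))
E
```

```text
capR [528.9 -61.9 148.6] 1.595601197132366 [529.5 -59.7 151. ] [529.2 -62.4 151. ]
capL [591.1 190.5 149.6] 1.432759837561496 [591.2 191.5 151. ] [591.4 189.7 151. ]
hubtop [560.9  61.9 188.5] 1.0523051220642687 [543.3  41.5 151. ] [566.6  63.9 151. ]
fork [498.6 128.4 204.9] 5.54489332682346 [467.4 104.4 151. ] [505.4 132.9 151. ]
end [556.2  70.6 202.9] 1.51123916409338 [531.2  42.6 151. ] [564.   73.7 151. ]
```

```bash
python3 -m handwheel '[0,0,-0.8,0,0,0.98,1, 0,0,-0.8,0,0,0.98,1, 0,0,-0.8,0,0,0.98,1, 0,0,-0.8,0,0,0.98,1, 0,0,-0.8,0,0,0.98,1]'
python3 -m handwheel '[-0.98,-0.3,0,0,0,0,1, -0.98,-0.3,0,0,0,0,1, -0.98,-0.3,0,0,0,0,1, -0.98,-0.3,0,0,0,0,1, -0.98,-0.3,0,0,0,0,1, -0.98,-0.3,0,0,0,0,1, -0.98,-0.3,0,0,0,0,1, -0.98,-0.3,0,0,0,0,1, -0.98,-0.3,0,0,0,0,1, -0.98,-0.3,0,0,0,0,1]'
```

```text
t: 0.52
tool_pos: [275.6, 615.8, 320.1]
eef_rot: [-1.248, -2.883, 0.001]
wrist_force: [-0.0, 0.1, 1.0]
width: 93.8
finger_force: 0.0
t: 1.35
tool_pos: [390.0, 385.3, 319.3]
eef_rot: [-1.242, -2.886, 0.001]
wrist_force: [0.2, -0.3, -0.2]
width: 93.6
finger_force: 0.0
```

```bash
python3 -m handwheel '[-0.98,-0.3,0,0,0,0,1, -0.98,-0.3,0,0,0,0,1, -0.98,-0.3,0,0,0,0,1, -0.98,-0.3,0,0,0,0,1, -0.98,-0.3,0,0,0,0,1, -0.98,-0.3,0,0,0,0,1, -0.98,-0.3,0,0,0,0,1, -0.98,-0.3,0,0,0,0,1, -0.98,-0.3,0,0,0,0,1, -0.98,-0.3,0,0,0,0,1]'
python3 -m handwheel '[-0.98,-0.3,0,0,0,0,1, -0.98,-0.3,0,0,0,0,1, -0.98,-0.3,0,0,0,0,1, 0,0,0,0,0,0,1, 0,0,0,0,0,0,1]'
python3 - <<'E'
from h import *
s=ctrl.read_state();print(s["tool_pos"],s["eef_rot"],s["wrist_force"])
cv2.imwrite("pics/w1.png",ctrl.camera("wrist")[:,:,::-1])
E
```

```text
t: 2.18
tool_pos: [503.9, 155.8, 319.4]
eef_rot: [-1.242, -2.885, 0.0]
wrist_force: [0.1, -0.3, -0.1]
width: 94.6
finger_force: 0.0
t: 2.6
tool_pos: [538.0, 87.0, 319.2]
eef_rot: [-1.246, -2.884, 0.001]
wrist_force: [-0.1, 0.8, 0.1]
width: 94.0
finger_force: 0.0
[537.98616889  87.02406268 319.24278022] [-1.24555156e+00 -2.88392215e+00  9.19752470e-04] [-0.07698158  0.75576754  0.0623436 ]
```

View pics/w1.png

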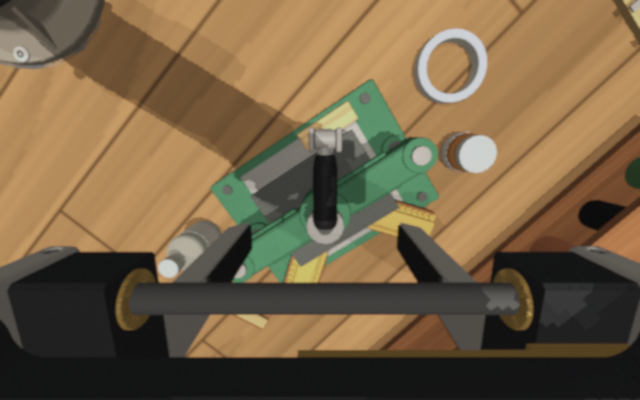

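Run:
```python
from h import *
np.set_printoptions(precision=1,suppress=True)
s=ctrl.read_state()
im=cv2.imread("pics/w1.png");hsv=cv2.cvtColor(im,40)
m=((hsv[...,2]<60)).astype(np.uint8);m[:145]=0;m[230:]=0;m[:,:300]=0;m[:,350:]=0
n,l,st,c=cv2.connectedComponentsWithStats(m);i=1+st[1:,4].argmax();print("grip",st[i],c[i])
x,y,w,h,_=st[i]
for nm,u,v,z in [("hub",325,229,190),("forktop",325,130,214),("sleeve outer",x+w/2-.5,y,208),("mid",*c[i],212),("end",x+w/2-.5,y+h,208)]:
    p=plane(ray("wrist",u,v,s),z);print(nm,p,p-s["tool_pos"])
print(R.from_rotvec(s["eef_rot"]).as_matrix())
```

```text
grip [ 301  154   44   76 1895] [324.  189.9]
hub [561.6  63.7 190. ] [  24.   -24.5 -129.2]
forktop [491.7 137.6 214. ] [ -45.9   49.4 -105.2]
sleeve outer [505.  120.2 208. ] [ -32.6   31.9 -111.2]
mid [528.9  96.8 212. ] [  -8.7    8.6 -107.2]
end [556.3  65.7 208. ] [  18.6  -22.5 -111.2]
[[-0.7  0.7 -0. ]
 [ 0.7  0.7 -0. ]
 [ 0.  -0.  -1. ]]
```

```bash
python3 -m handwheel '[0.1,0.0,0.78,0,0,0,1, 0,0,0.78,0,0,0,1, 0,0,0.78,0,0,0,0, 0,0,0.78,0,0,0,0, 0,0,0.78,0,0,0,0, 0,0,0.78,0,0,0,0, 0,0,0,0,0,0,0]'
python3 -m handwheel '[0,0,0,0,0,0,-1,0,0,0,0,0,0,-1,0,0,0,0,0,0,-1,0,0,0,0,0,0,-1,0,0,0,0,0,0,-1,0,0,0,0,0,0,-1]'
```

```text
t: 3.23
tool_pos: [533.9, 91.1, 199.3]
eef_rot: [-1.238, -2.884, 0.005]
wrist_force: [-0.2, -0.3, -0.8]
width: 64.4
finger_force: 0.0
t: 3.73
tool_pos: [536.3, 90.1, 202.9]
eef_rot: [1.242, 2.885, 0.001]
wrist_force: [-1.2, -1.3, 0.3]
width: 24.0
finger_force: 0.7
```

```bash
python3 -m handwheel '[0.06,0,-0.37,0,0,0,-1, 0.12,0,-0.35,0,0,0,-1, 0,0,0,0,0,0,-1]'
python3 -m handwheel '[0.18,0,-0.33,0,0,0,-1, 0.24,0,-0.29,0,0,0,-1, 0.28,0,-0.24,0,0,0,-1, 0,0,0,0,0,0,-1]'
```

```text
t: 3.98
tool_pos: [532.9, 93.8, 222.0]
eef_rot: [1.241, 2.886, 0.001]
wrist_force: [-1.8, -1.3, 2.6]
width: 23.7
finger_force: 30.0
t: 4.32
tool_pos: [520.7, 106.5, 243.3]
eef_rot: [1.241, 2.885, 0.001]
wrist_force: [-1.2, -2.5, 5.6]
width: 23.4
finger_force: 30.0
```

Run:
```python
from h import *
s=ctrl.read_state();print(s["wrist_force"],s["moment"])
cv2.imwrite("pics/x2.png",np.hstack([cv2.resize(ctrl.camera("wrist")[60:300,200:440,::-1],(400,400)),cv2.resize(ctrl.camera("scene")[160:280,290:410,::-1],(400,400))]))
```

```text
[-1.16909759 -2.47097876  5.60948503] [-0.93536009  0.31829335  0.04876388]
```

View pics/x2.png

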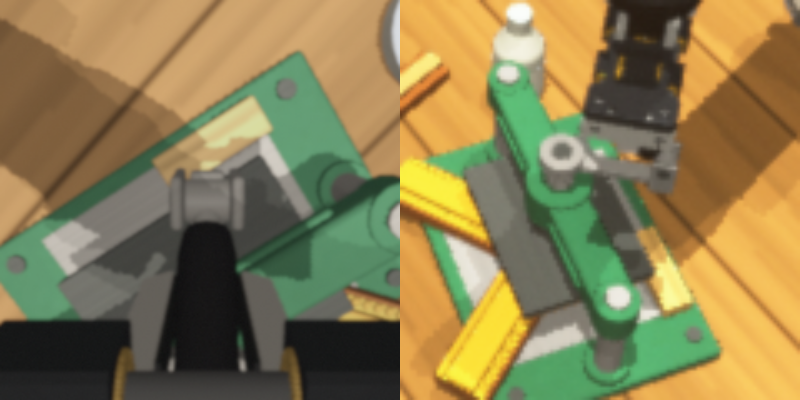

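The grip is rising between the pads (hub bare in the scene view at right-half pixel (560,155)). I'll continue the arc.

```bash
python3 -m handwheel '[0.32,0,-0.19,0,0,0,-1, 0.35,0,-0.13,0,0,0,-1, 0,0,0,0,0,0,-1]'
python3 -m handwheel '[0.37,0,-0.07,0,0,0,-1, 0.3,0,0,0,0,0,-1, 0,0,0,0,0,0,-1, 0,0,0,0,0,0,-1]'
```

```text
t: 4.67
tool_pos: [510.0, 117.9, 251.1]
eef_rot: [1.242, 2.884, 0.001]
wrist_force: [-0.1, -5.1, 9.7]
width: 22.9
finger_force: 30.0
t: 5.0
tool_pos: [497.2, 131.9, 251.8]
eef_rot: [-1.239, -2.885, -0.002]
wrist_force: [-4.2, 4.9, 2.4]
width: 0.5
finger_force: 3.0
```

Run:
```python
from h import *
s=ctrl.read_state();print(s["wrist_force"],s["moment"])
cv2.imwrite("pics/x3.png",np.hstack([cv2.resize(ctrl.camera("wrist")[60:300,200:440,::-1],(400,400)),cv2.resize(ctrl.camera("scene")[160:280,290:410,::-1],(400,400))]))
```

```text
[-4.24632341  4.91264145  2.36958742] [ 1.12825551  0.92572551 -0.01579407]
```

View pics/x3.png

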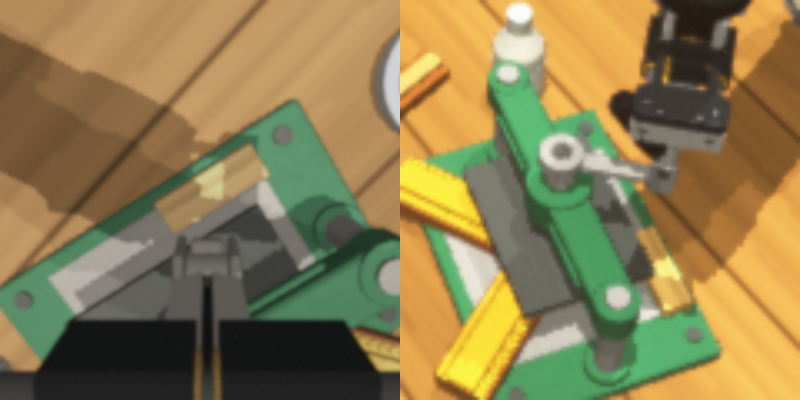

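```bash
python3 -m handwheel '[0.3,0,0,0,0,0,-1, 0,0,-0.9,0,0,0,-1, 0,0,-0.9,0,0,0,-1, 0,0,-0.9,0,0,0,-1, 0,0,-0.9,0,0,0,-1, 0,0,0,0,0,0,-1]'
python3 -m handwheel '[-0.94,0,0,0,0,0,-1,-0.94,0,0,0,0,0,-1,-0.94,0,0,0,0,0,-1,-0.94,0,0,0,0,0,-1,0,0,0,0,0,0,-1,0,0,0,0,0,0,-1]'
python3 - <<'E'
from h import *
s=ctrl.read_state();print(s["wrist_force"],s["tool_pos"])
cv2.imwrite("pics/x4.png",np.hstack([cv2.resize(ctrl.camera("wrist")[60:300,200:440,::-1],(400,400)),cv2.resize(ctrl.camera("scene")[160:280,290:410,::-1],(400,400))]))
E
```

```text
t: 5.6
tool_pos: [493.8, 136.6, 345.4]
eef_rot: [1.241, 2.883, 0.006]
wrist_force: [-0.3, 0.5, -0.4]
width: 0.4
finger_force: 0.0
t: 6.1
tool_pos: [557.5, 66.9, 340.9]
eef_rot: [-1.244, -2.884, 0.002]
wrist_force: [-0.1, 1.2, 0.6]
width: 0.6
finger_force: 0.0
[-0.12031606  1.17193116  0.59200408] [557.46965329  66.94858873 340.94133841]
```

View pics/x4.png

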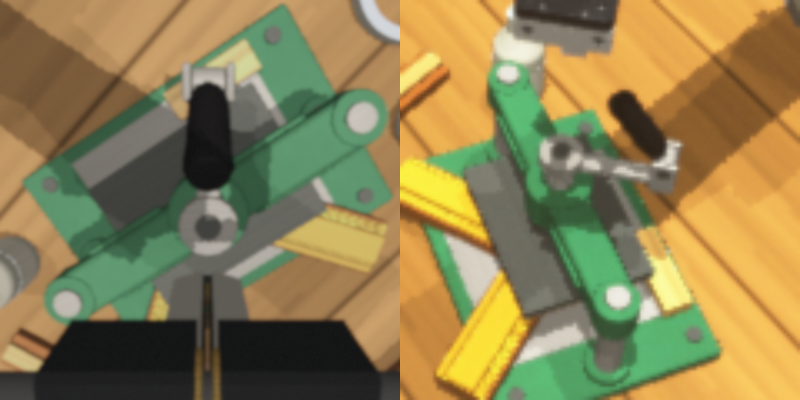

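The grip stands at about 45°, its end clear of the fingers. I'll descend on the hub side and push it outward.

```bash
python3 -m handwheel '[0,0,0.82,0,0,0,-1,0,0,0.82,0,0,0,-1,0,0,0.82,0,0,0,-1,0,0,0.82,0,0,0,-1,0,0,0,0,0,0,-1]'
python3 -m handwheel '[0.4,0,0,0,0,0,-1,0.4,0,0,0,0,0,-1,0.4,0,0,0,0,0,-1,0.4,0,0,0,0,0,-1,0,0,0,0,0,0,-1]'
```

```text
t: 6.62
tool_pos: [555.1, 68.6, 256.5]
eef_rot: [-1.238, -2.883, 0.004]
wrist_force: [-1.1, -0.4, -0.4]
width: 0.3
finger_force: 0.0
t: 7.03
tool_pos: [529.3, 98.6, 261.3]
eef_rot: [1.238, 2.886, 0.004]
wrist_force: [-1.0, -0.9, 0.5]
width: 0.5
finger_force: 0.4
```

```bash
python3 -m handwheel '[0.3,0,0,0,0,0,-1,0.3,0,0,0,0,0,-1,0,0,0,0,0,0,-1]'
python3 -m handwheel '[0.1,0,0,0,0,0,-1,0,0,0,0,0,0,-1]'
```

```text
t: 7.28
tool_pos: [519.0, 108.7, 260.4]
eef_rot: [1.24, 2.886, 0.002]
wrist_force: [1.0, -0.4, 0.5]
width: 0.6
finger_force: 0.5
t: 7.45
tool_pos: [517.8, 109.6, 259.9]
eef_rot: [1.242, 2.886, 0.0]
wrist_force: [1.9, -0.8, 0.6]
width: 0.5
finger_force: 0.8
```

```bash
for i in 1; do python3 -m handwheel '[0.1,0,0,0,0,0,-1,0,0,0,0,0,0,-1]'; done
python3 -m handwheel '[0.1,0,0,0,0,0,-1,0,0,0,0,0,0,-1]'
python3 -m handwheel '[0.1,0,0,0,0,0,-1,0,0,0,0,0,0,-1]'
```

```text
t: 7.62
tool_pos: [516.1, 111.2, 259.7]
eef_rot: [-1.242, -2.886, 0.0]
wrist_force: [1.8, -2.1, 2.9]
width: 0.8
finger_force: 1.3
t: 7.78
tool_pos: [514.3, 113.1, 259.7]
eef_rot: [-1.242, -2.885, 0.0]
wrist_force: [2.4, -2.2, 2.8]
width: 0.6
finger_force: 1.4
t: 7.95
tool_pos: [512.5, 114.9, 259.7]
eef_rot: [-1.242, -2.886, 0.0]
wrist_force: [1.5, -1.7, 2.0]
width: 0.5
finger_force: 1.4
```

Force is still the hinge's own (~3 N); continue until it jumps.

```bash
python3 -m handwheel '[0.1,0,0,0,0,0,-1,0,0,0,0,0,0,-1]'
python3 -m handwheel '[0.1,0,0,0,0,0,-1,0,0,0,0,0,0,-1]'
```

```text
t: 8.12
tool_pos: [511.3, 116.4, 259.9]
eef_rot: [1.242, 2.885, -0.0]
wrist_force: [3.2, -4.3, 2.6]
width: 0.6
finger_force: 2.8
t: 8.28
tool_pos: [510.6, 117.0, 260.2]
eef_rot: [1.242, 2.882, -0.0]
wrist_force: [9.3, -9.4, 1.3]
width: -0.1
finger_force: 6.8
```

```bash
python3 -m handwheel '[0.1,0,0,0,0,0,-1,0,0,0,0,0,0,-1]'
python3 -m handwheel '[0.1,0,0,0,0,0,-1,0,0,0,0,0,0,-1]'
```

```text
t: 8.45
tool_pos: [509.8, 117.6, 260.3]
eef_rot: [1.243, 2.879, -0.001]
wrist_force: [16.4, -16.9, -1.4]
width: 0.5
finger_force: 11.4
t: 8.62
tool_pos: [509.1, 118.1, 260.4]
eef_rot: [1.244, 2.877, -0.002]
wrist_force: [23.1, -22.0, -3.3]
width: 0.8
finger_force: 15.9
```

Stop reached (force jumped to 32 N without travel). Back off, rise, open, and look.

```bash
python3 -m handwheel '[-0.8,0,0,0,0,0,-1,0,0,-0.9,0,0,0,-1,0,0,-0.9,0,0,0,-1,0,0,-0.9,0,0,0,1,0,0,-0.9,0,0,0,1,-0.8,0,0,0,0,0,1,0,0,0,0,0,0,1,0,0,0,0,0,0,1]'
python3 - <<'E'
from h import *
np.set_printoptions(precision=1,suppress=True)
s=ctrl.read_state();print(s["wrist_force"],s["tool_pos"])
w=ctrl.camera("wrist");sc=ctrl.camera("scene")
np.savez("v5.npz",w=w,sc=sc)
cv2.imwrite("pics/x5.png",np.hstack([cv2.resize(w[60:300,200:440,::-1],(400,400)),cv2.resize(sc[160:280,290:410,::-1],(400,400))]))
E
```

```text
t: 9.28
tool_pos: [533.1, 92.8, 349.4]
eef_rot: [-1.243, -2.884, 0.001]
wrist_force: [-0.3, 0.5, -0.7]
width: 30.2
finger_force: 0.0
[-0.3  0.5 -0.7] [533.1  92.8 349.4]
```

View pics/x5.png

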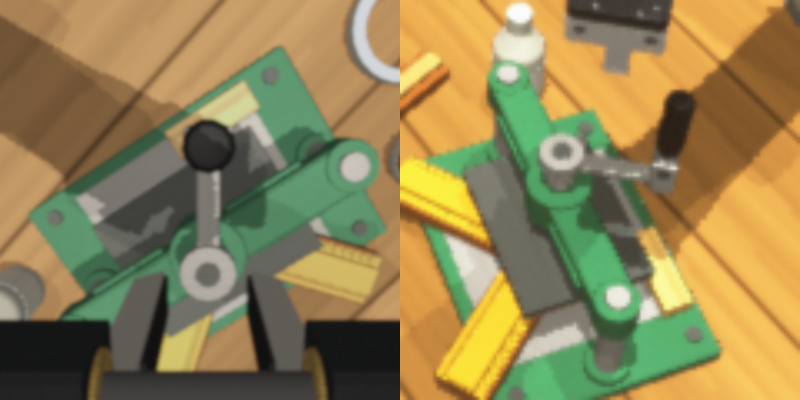

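Run:
```python
from h import *
np.set_printoptions(precision=1,suppress=True)
s=ctrl.read_state()
M=R.from_rotvec(s["eef_rot"]).as_matrix()
g=ray("wrist",325,147.3,s)
p=plane(g,290);h=plane(ray("wrist",324.5,224,s),190)
print("top",p,"hub",h,"r",np.linalg.norm((p-h)[:2]),"ang",np.degrees(np.arctan2(*(p-h)[1::-1])))
print("tri",*tri(g,ray("scene",374,189)))
print("tool delta",M.T@(p-s["tool_pos"])/25)
print(np.degrees(np.arctan2(M[1,0],M[0,0])),s["qpos"])
```

```text
top [495.4 133.4 290. ] hub [559.1  65.6 190. ] r 93.00413075851877 ang 133.17568589478446
tri [495.8 132.9 292.8] 1.4691835308241865
tool delta [2.2 0.  2.4]
133.44320040104188 [-0.8  0.1  0.5  1.8 -0.1  1.3  0.5]
```

```bash
python3 -m handwheel '[0.72,0,0,0,0,0,1,0.72,0,0,0,0,0,1,0.71,0,0,0,0,0,0.2,0,0,0.84,0,0,0,0.2,0,0,0.84,0,0,0,0.2,0,0,0.84,0,0,0,0.2,0,0,0.84,0,0,0,0,0,0,0.82,0,0,0,-0.2,0,0,0,0,0,0,-0.3,0,0,0,0,0,0,-0.3]'
python3 -m handwheel '[0,0,0,0,0,0,-1,0,0,0,0,0,0,-1,0,0,0,0,0,0,-1,0,0,0,0,0,0,-1,0,0,0,0,0,0,-1]'
```

```text
t: 10.22
tool_pos: [495.5, 132.2, 244.7]
eef_rot: [-1.241, -2.885, 0.003]
wrist_force: [0.1, -0.5, 1.6]
width: 34.4
finger_force: 0.0
t: 10.63
tool_pos: [496.8, 132.3, 246.3]
eef_rot: [1.242, 2.885, 0.002]
wrist_force: [-2.1, -1.3, 7.2]
width: 23.5
finger_force: 30.0
```

```bash
cat > tab.py <<'E'
import sys,numpy as np
a,st,n=map(float,sys.argv[1:4]);r=float(sys.argv[4]) if len(sys.argv)>4 else 91.4
t=a+st*np.arange(n+1)
print(','.join("%.2f,%.2f,%.3f,0,0,0,-1"%(x,y,z) for x,y,z in zip(np.diff(r*np.cos(t))/25,np.diff(r*np.sin(t))/25,np.diff(3.183*t)/25)))
E
python3 tab.py 0 .1 10; python3 tab.py 1 .1 10;python3 tab.py 2 .1 10
```

```text
-0.02,0.36,0.013,0,0,0,-1,-0.05,0.36,0.013,0,0,0,-1,-0.09,0.35,0.013,0,0,0,-1,-0.13,0.34,0.013,0,0,0,-1,-0.16,0.33,0.013,0,0,0,-1,-0.19,0.31,0.013,0,0,0,-1,-0.22,0.29,0.013,0,0,0,-1,-0.25,0.27,0.013,0,0,0,-1,-0.27,0.24,0.013,0,0,0,-1,-0.30,0.21,0.013,0,0,0,-1
-0.32,0.18,0.013,0,0,0,-1,-0.33,0.15,0.013,0,0,0,-1,-0.35,0.12,0.013,0,0,0,-1,-0.36,0.08,0.013,0,0,0,-1,-0.36,0.04,0.013,0,0,0,-1,-0.37,0.01,0.013,0,0,0,-1,-0.36,-0.03,0.013,0,0,0,-1,-0.36,-0.07,0.013,0,0,0,-1,-0.35,-0.10,0.013,0,0,0,-1,-0.34,-0.14,0.013,0,0,0,-1
-0.32,-0.17,0.013,0,0,0,-1,-0.31,-0.20,0.013,0,0,0,-1,-0.28,-0.23,0.013,0,0,0,-1,-0.26,-0.26,0.013,0,0,0,-1,-0.23,-0.28,0.013,0,0,0,-1,-0.20,-0.30,0.013,0,0,0,-1,-0.17,-0.32,0.013,0,0,0,-1,-0.14,-0.34,0.013,0,0,0,-1,-0.11,-0.35,0.013,0,0,0,-1,-0.07,-0.36,0.013,0,0,0,-1
```

```bash
cat > f.py <<'E'
from h import *
np.set_printoptions(precision=1,suppress=True)
s=ctrl.read_state();M=R.from_rotvec(s["eef_rot"]).as_matrix()
P0=np.array([496.8,132.3]);a0=np.radians(133.3);C=P0-91.4*np.array([np.cos(a0),np.sin(a0)])
d=s["tool_pos"][:2]-C;a=np.arctan2(d[1],d[0]);u=d/np.linalg.norm(d);tt=np.array([u[1],-u[0]])
f=s["wrist_force"]
print("t%.1f theta %.3f r %.1f z %.1f | Frad %.1f Ftan %.1f Fz %.1f Mz %.2f w %.1f"%(s["t"],(a0-a)%(2*np.pi),np.linalg.norm(d),s["tool_pos"][2],f[:2]@u,f[:2]@tt,f[2],s["moment"][2],s["width"]))
E
python3 f.py
python3 -m handwheel '[-0.02,0.36,0.013,0,0,0,-1,-0.05,0.36,0.013,0,0,0,-1,-0.09,0.35,0.013,0,0,0,-1,-0.13,0.34,0.013,0,0,0,-1]' >/dev/null; python3 f.py
python3 -m handwheel '[-0.16,0.33,0.013,0,0,0,-1,-0.19,0.31,0.013,0,0,0,-1,-0.22,0.29,0.013,0,0,0,-1]' >/dev/null;python3 f.py
python3 -m handwheel '[-0.25,0.27,0.013,0,0,0,-1,-0.27,0.24,0.013,0,0,0,-1,-0.30,0.21,0.013,0,0,0,-1]'>/dev/null; python3 f.py
```

```text
t10.6 theta 0.000 r 91.4 z 246.3 | Frad 0.5 Ftan -2.4 Fz 7.2 Mz -0.01 w 23.5
t11.0 theta 0.397 r 91.2 z 245.0 | Frad -0.3 Ftan -3.9 Fz 9.5 Mz -0.01 w 23.7
t11.2 theta 0.697 r 91.0 z 244.0 | Frad -3.2 Ftan -3.4 Fz 10.2 Mz -0.07 w 24.0
t11.5 theta 0.997 r 90.6 z 243.0 | Frad -5.0 Ftan -4.4 Fz 12.6 Mz -0.02 w 24.0
```

```bash
python3 -m handwheel '[-0.32,0.16,0,0,0,0,-1,-0.33,0.14,0,0,0,0,-1,-0.35,0.12,0,0,0,0,-1]' >/dev/null; python3 f.py
python3 -m handwheel '[-0.36,0.08,0,0,0,0,-1,-0.36,0.04,0,0,0,0,-1,-0.37,0.01,0.013,0,0,0,-1]' >/dev/null;python3 f.py
python3 -m handwheel '[-0.36,-0.03,0.013,0,0,0,-1,-0.36,-0.07,0.013,0,0,0,-1]'>/dev/null; python3 f.py
```

```text
t11.7 theta 1.292 r 90.0 z 242.3 | Frad -3.0 Ftan -4.8 Fz 1.7 Mz -0.03 w 23.9
t12.0 theta 1.597 r 89.9 z 241.3 | Frad -3.9 Ftan -4.0 Fz -1.5 Mz 0.02 w 23.5
t12.1 theta 1.801 r 89.8 z 240.7 | Frad -3.2 Ftan -4.2 Fz -1.9 Mz -0.05 w 23.4
```

```bash
python3 -m handwheel '[-0.35,-0.10,0.013,0,0,0,-1,-0.34,-0.14,0.013,0,0,0,-1]' >/dev/null; python3 f.py
python3 -m handwheel '[-0.32,-0.17,0.013,0,0,0,-1,-0.31,-0.20,0.013,0,0,0,-1]' >/dev/null;python3 f.py
python3 -m handwheel '[-0.28,-0.23,0.013,0,0,0,-1,-0.26,-0.26,0.013,0,0,0,-1]'>/dev/null; python3 f.py
```

```text
t12.3 theta 2.005 r 89.9 z 240.1 | Frad -3.5 Ftan -3.9 Fz -2.2 Mz -0.03 w 23.5
t12.5 theta 2.208 r 90.1 z 239.5 | Frad -4.8 Ftan -4.2 Fz -2.5 Mz -0.04 w 23.9
t12.6 theta 2.410 r 90.1 z 238.8 | Frad -3.7 Ftan -4.2 Fz -3.7 Mz 0.01 w 24.0
```

```bash
python3 tab.py 2.4 .1 10; python3 tab.py 3.4 .1 10;python3 tab.py 4.4 .1 10; python3 tab.py 5.4 .1 10; python3 tab.py 6.4 .1 10
```

```text
-0.23,-0.28,0.013,0,0,0,-1,-0.20,-0.30,0.013,0,0,0,-1,-0.17,-0.32,0.013,0,0,0,-1,-0.14,-0.34,0.013,0,0,0,-1,-0.11,-0.35,0.013,0,0,0,-1,-0.07,-0.36,0.013,0,0,0,-1,-0.03,-0.36,0.013,0,0,0,-1,0.00,-0.37,0.013,0,0,0,-1,0.04,-0.36,0.013,0,0,0,-1,0.08,-0.36,0.013,0,0,0,-1
0.11,-0.35,0.013,0,0,0,-1,0.15,-0.34,0.013,0,0,0,-1,0.18,-0.32,0.013,0,0,0,-1,0.21,-0.30,0.013,0,0,0,-1,0.24,-0.28,0.013,0,0,0,-1,0.26,-0.25,0.013,0,0,0,-1,0.29,-0.22,0.013,0,0,0,-1,0.31,-0.19,0.013,0,0,0,-1,0.33,-0.16,0.013,0,0,0,-1,0.34,-0.13,0.013,0,0,0,-1
0.35,-0.09,0.013,0,0,0,-1,0.36,-0.06,0.013,0,0,0,-1,0.36,-0.02,0.013,0,0,0,-1,0.37,0.01,0.013,0,0,0,-1,0.36,0.05,0.013,0,0,0,-1,0.36,0.09,0.013,0,0,0,-1,0.34,0.12,0.013,0,0,0,-1,0.33,0.15,0.013,0,0,0,-1,0.31,0.19,0.013,0,0,0,-1,0.29,0.22,0.013,0,0,0,-1
0.27,0.25,0.013,0,0,0,-1,0.24,0.27,0.013,0,0,0,-1,0.22,0.29,0.013,0,0,0,-1,0.19,0.31,0.013,0,0,0,-1,0.15,0.33,0.013,0,0,0,-1,0.12,0.35,0.013,0,0,0,-1,0.08,0.36,0.013,0,0,0,-1,0.05,0.36,0.013,0,0,0,-1,0.01,0.37,0.013,0,0,0,-1,-0.02,0.36,0.013,0,0,0,-1
-0.06,0.36,0.013,0,0,0,-1,-0.10,0.35,0.013,0,0,0,-1,-0.13,0.34,0.013,0,0,0,-1,-0.16,0.33,0.013,0,0,0,-1,-0.20,0.31,0.013,0,0,0,-1,-0.23,0.29,0.013,0,0,0,-1,-0.25,0.26,0.013,0,0,0,-1,-0.28,0.24,0.013,0,0,0,-1,-0.30,0.21,0.013,0,0,0,-1,-0.32,0.18,0.013,0,0,0,-1
```

```bash
python3 -m handwheel '[-0.23,-0.28,0.013,0,0,0,-1,-0.20,-0.30,0.013,0,0,0,-1]' >/dev/null; python3 f.py
python3 -m handwheel '[-0.17,-0.32,0.013,0,0,0,-1,-0.14,-0.34,0.013,0,0,0,-1]' >/dev/null;python3 f.py
python3 -m handwheel '[-0.11,-0.35,0.013,0,0,0,-1,-0.07,-0.36,0.013,0,0,0,-1]'>/dev/null; python3 f.py
```

```text
t12.8 theta 2.610 r 90.2 z 238.2 | Frad -4.2 Ftan -3.6 Fz -3.2 Mz -0.01 w 24.1
t13.0 theta 2.810 r 90.3 z 237.6 | Frad -5.8 Ftan -4.3 Fz -4.4 Mz -0.01 w 23.8
t13.1 theta 3.011 r 90.5 z 236.9 | Frad -6.4 Ftan -3.3 Fz -4.6 Mz -0.04 w 23.4
```

```bash
python3 -m handwheel '[-0.03,-0.36,0.013,0,0,0,-1,0.00,-0.37,0.013,0,0,0,-1]' >/dev/null; python3 f.py
python3 -m handwheel '[0.04,-0.36,0.013,0,0,0,-1,0.08,-0.36,0.013,0,0,0,-1]' >/dev/null;python3 f.py
```

```text
t13.3 theta 3.212 r 90.7 z 236.3 | Frad -8.1 Ftan -4.2 Fz -5.1 Mz 0.04 w 23.7
t13.5 theta 3.411 r 90.7 z 235.7 | Frad -8.3 Ftan -4.9 Fz -6.7 Mz -0.05 w 23.8
```

```bash
python3 -m handwheel '[0.13,-0.35,0.02,0,0,0,-1,0.16,-0.34,0.02,0,0,0,-1]' >/dev/null; python3 f.py
python3 -m handwheel '[0.18,-0.32,0.02,0,0,0,-1,0.21,-0.30,0.02,0,0,0,-1]' >/dev/null;python3 f.py
```

```text
t13.6 theta 3.615 r 90.7 z 235.0 | Frad -5.7 Ftan -5.2 Fz -4.1 Mz -0.01 w 23.5
t13.8 theta 3.814 r 90.8 z 234.3 | Frad -8.1 Ftan -4.5 Fz -1.1 Mz -0.05 w 23.6
```

```bash
python3 -m handwheel '[0.24,-0.28,0.015,0,0,0,-1,0.26,-0.25,0.015,0,0,0,-1]' >/dev/null; python3 f.py
python3 -m handwheel '[0.29,-0.22,0.015,0,0,0,-1,0.31,-0.19,0.015,0,0,0,-1]' >/dev/null;python3 f.py
```

```text
t14.0 theta 4.012 r 90.9 z 233.7 | Frad -11.0 Ftan -4.3 Fz -3.3 Mz -0.02 w 23.7
t14.1 theta 4.209 r 90.9 z 233.0 | Frad -9.7 Ftan -4.0 Fz -3.5 Mz -0.02 w 23.6
```

```bash
python3 -m handwheel '[0.34,-0.14,0.015,0,0,0,-1,0.35,-0.11,0.015,0,0,0,-1]' >/dev/null; python3 f.py
python3 -m handwheel '[0.35,-0.09,0.015,0,0,0,-1,0.36,-0.06,0.015,0,0,0,-1]' >/dev/null;python3 f.py
```

```text
t14.3 theta 4.407 r 90.7 z 232.4 | Frad -5.0 Ftan -3.7 Fz -1.9 Mz -0.04 w 23.5
t14.5 theta 4.605 r 90.7 z 231.7 | Frad -7.7 Ftan -4.4 Fz -2.8 Mz -0.01 w 23.5
```

```bash
python3 -m handwheel '[0.36,-0.02,0.015,0,0,0,-1,0.37,0.01,0.015,0,0,0,-1]' >/dev/null; python3 f.py
python3 -m handwheel '[0.36,0.05,0.015,0,0,0,-1,0.36,0.09,0.015,0,0,0,-1]' >/dev/null;python3 f.py
```

```text
t14.6 theta 4.804 r 90.7 z 231.1 | Frad -7.8 Ftan -4.7 Fz -1.4 Mz 0.00 w 23.7
t14.8 theta 5.005 r 90.7 z 230.4 | Frad -7.4 Ftan -5.1 Fz -1.6 Mz -0.07 w 23.4
```

```bash
python3 -m handwheel '[0.34,0.12,0.015,0,0,0,-1]' >/dev/null; python3 f.py
python3 -m handwheel '[0.33,0.15,0.015,0,0,0,-1]' >/dev/null;python3 f.py
```

```text
t14.9 theta 5.104 r 90.7 z 230.1 | Frad -6.8 Ftan -3.4 Fz -0.6 Mz 0.01 w 23.5
t15.0 theta 5.203 r 90.7 z 229.8 | Frad -7.8 Ftan -4.5 Fz -0.0 Mz -0.03 w 23.6
```

```bash
python3 -m handwheel '[0.31,0.19,0.013,0,0,0,-1]' >/dev/null; python3 f.py
python3 -m handwheel '[0.29,0.22,0.013,0,0,0,-1]' >/dev/null;python3 f.py
```

```text
t15.1 theta 5.301 r 90.7 z 229.5 | Frad -7.1 Ftan -5.3 Fz 0.4 Mz -0.04 w 23.8
t15.1 theta 5.400 r 90.6 z 229.1 | Frad -6.8 Ftan -5.8 Fz 1.6 Mz 0.02 w 23.8
```

```bash
python3 -m handwheel '[0.14,0.12,0.006,0,0,0,-1]' >/dev/null; python3 f.py
python3 -m handwheel '[0.13,0.13,0.006,0,0,0,-1]' >/dev/null;python3 f.py
```

```text
t15.2 theta 5.456 r 90.6 z 228.9 | Frad -6.6 Ftan -6.4 Fz 4.0 Mz -0.05 w 23.6
t15.3 theta 5.499 r 90.6 z 228.8 | Frad -4.7 Ftan -5.9 Fz 4.1 Mz 0.02 w 23.7
```

```bash
python3 -m handwheel '[0.12,0.14,0.006,0,0,0,-1]' >/dev/null; python3 f.py
python3 -m handwheel '[0.12,0.14,0.006,0,0,0,-1]' >/dev/null;python3 f.py
```

```text
t15.4 theta 5.547 r 90.5 z 228.6 | Frad -3.1 Ftan -7.8 Fz 5.7 Mz 0.07 w 23.6
t15.5 theta 5.596 r 90.5 z 228.5 | Frad -4.0 Ftan -7.6 Fz 7.1 Mz -0.02 w 23.6
```

```bash
python3 -m handwheel '[0.10,0.15,0.006,0,0,0,-1]' >/dev/null; python3 f.py
python3 -m handwheel '[0.10,0.16,0.006,0,0,0,-1]' >/dev/null;python3 f.py
```

```text
t15.6 theta 5.645 r 90.4 z 228.3 | Frad -0.8 Ftan -8.5 Fz 10.4 Mz -0.01 w 23.7
t15.6 theta 5.695 r 90.4 z 228.1 | Frad -0.2 Ftan -8.4 Fz 10.8 Mz -0.04 w 23.1
```

```bash
python3 -m handwheel '[-0.03,-0.045,0,0,0,0,-1]' >/dev/null; python3 f.py
python3 -m handwheel '[0,0,0,0,0,0,0,0,0,0,0,0,0,0,0,0,0,0,0,0,0,0,0,0,0,0,0,0]'; python3 f.py
python3 -m handwheel '[0,0,-0.5,0,0,0,0,0,0,-0.9,0,0,0,0,0,0,-0.9,0,0,0,0,0,0,-0.9,0,0,0,0,0,0,-0.9,0,0,0,0,0,0,-0.9,0,0,0,0,-0.8,0,0,0,0,0,0,-0.8,0,0,0,0,0,0,0,0,0,0,0,0,0,0,0,0,0,0,0,0]'
python3 - <<'E'
from h import *
w=ctrl.camera("wrist");sc=ctrl.camera("scene")
cv2.imwrite("pics/x6.png",np.hstack([cv2.resize(w[60:300,200:440,::-1],(400,400)),cv2.resize(sc[150:290,280:420,::-1],(400,400))]))
E
```

```text
t15.7 theta 5.696 r 90.3 z 228.1 | Frad -0.3 Ftan 1.6 Fz 6.5 Mz 0.01 w 23.7
t: 16.05
tool_pos: [469.9, 86.0, 227.1]
eef_rot: [1.242, 2.885, 0.0]
wrist_force: [-0.5, -0.3, 0.4]
width: 45.5
finger_force: 0.0
t16.1 theta 5.690 r 91.8 z 227.1 | Frad 0.4 Ftan -0.4 Fz 0.4 Mz -0.03 w 45.5
t: 16.88
tool_pos: [497.4, 56.5, 351.8]
eef_rot: [-1.244, -2.885, 0.001]
wrist_force: [-0.1, -0.7, -0.8]
width: 46.9
finger_force: 0.0
```

View pics/x6.png

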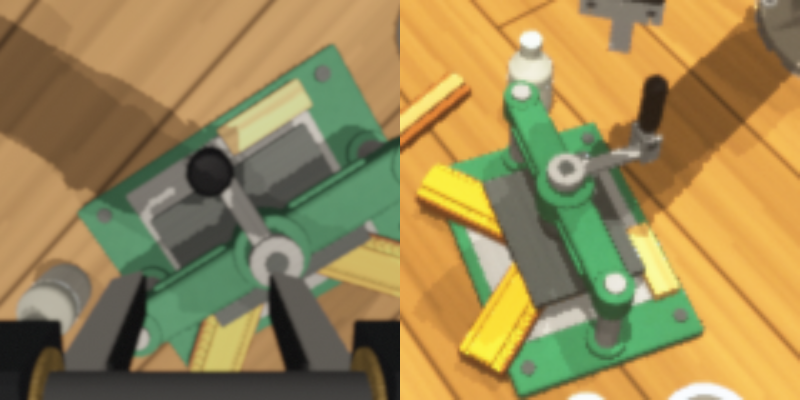

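Run:
```python
from h import *
s=ctrl.read_state()
p=plane(ray("wrist",325.4,162,s),272);h=plane(ray("wrist",365.8,214.8,s),172)
print(p,h,np.linalg.norm((p-h)[:2]))
p=plane(ray("wrist",325.4,162,s),272);h=plane(ray("wrist",200+275/400*240,60+258*.6,s),172)
print(p,h,np.linalg.norm((p-h)[:2]))
```

```text
[468.98031258  88.15961026 272.        ] [556.60259404  68.12462033 172.        ] 89.88361935476412
[468.98031258  88.15961026 272.        ] [555.89102341  67.45135136 172.        ] 89.34373869223371
```

```bash
python3 -m handwheel '[0,0,0,0,0,-1,-1,0,0,0,0,0,-1,-1,0,0,0,0,0,-1,-1,0,0,0,0,0,-1,-1,0,0,0,0,0,-1,-1,0,0,0,0,0,-1,-1,0,0,0,0,0,-1,-1,-0.14,0.94,0,0,0,0,-1,0,0,0,0,0,0,-1]'
python3 -m handwheel '[0,0,0.82,0,0,0,-1,0,0,0.82,0,0,0,-1,0,0,0.82,0,0,0,-1,0,0,0.82,0,0,0,-1,0,0,0.78,0,0,0,-1,0,0,0,0,0,0,-1,0,0,0,0,0,0,-1]'
```

```text
t: 17.73
tool_pos: [506.7, 82.8, 351.8]
eef_rot: [-0.39, -3.117, -0.001]
wrist_force: [-0.6, 1.3, -0.4]
width: 0.6
finger_force: 0.0
t: 18.32
tool_pos: [505.9, 79.3, 250.3]
eef_rot: [-0.395, -3.115, 0.001]
wrist_force: [0.0, -0.2, 1.3]
width: 0.1
finger_force: 0.0
```

```bash
cat > g.py <<'E'
from h import *
s=ctrl.read_state();u=R.from_rotvec(s["eef_rot"]).as_matrix()[:,0];f=s["wrist_force"]
d=s["tool_pos"]-[560.2,64,0];print("rad %.1f F %.1f side %.1f"%(d[:2]@u[:2],f@u,f[:2]@[-u[1],u[0]]))
E
python3 -m handwheel '[0.24,0,0,0,0,0,-1,0.24,0,0,0,0,0,-1,0,0,0,0,0,0,-1]' >/dev/null; python3 g.py
python3 -m handwheel '[0.08,0,0,0,0,0,-1,0,0,0,0,0,0,-1]' >/dev/null; python3 g.py
python3 -m handwheel '[0.08,0,0,0,0,0,-1,0,0,0,0,0,0,-1]' >/dev/null; python3 g.py
```

```text
rad 68.6 F -0.4 side -0.4
rad 69.8 F 0.4 side 0.5
rad 71.2 F -3.5 side -0.2
```

```bash
python3 -m handwheel '[0.06,0,0,0,0,0,-1,0,0,0,0,0,0,-1]' >/dev/null; python3 g.py
python3 -m handwheel '[0.06,0,0,0,0,0,-1,0,0,0,0,0,0,-1]' >/dev/null; python3 g.py
```

```text
rad 72.0 F -7.0 side -0.0
rad 72.7 F -13.2 side 0.8
```

```bash
python3 -m handwheel '[-0.6,0,0,0,0,0,-1,0,0,-0.9,0,0,0,-1,0,0,-0.9,0,0,0,-1,0,0,-0.9,0,0,0,-1,0,0,-0.9,0,0,0,-1,0,0,-0.9,0,0,0,-1,0,0,0,0,0,0,-1,0,0,0,0,0,0,-1]'
python3 -c "
from cell import ctrl
print(ctrl.sign_off())"
```

```text
t: 19.9
tool_pos: [502.8, 80.1, 363.5]
eef_rot: [0.396, 3.116, 0.001]
wrist_force: [-0.7, -0.4, -0.3]
width: 0.5
finger_force: 0.0
the job is handed in; nothing more can be done
None
```

I handed the job in at about 20 s: the grip is up against its stop and the press is nipped at about twice the free cranking force (roughly 8.6 N against 4.3 N). The arm is clear of the press, and the last picture, taken before a final light push of the grip onto its stop, showed the corner and the nearby things it covered in place.

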